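# Push the photo albums back into line

### The job

Some of the photo albums in the desk rack have been left sticking out towards you. With your fingertips, push each of these back into its slot until it is fully home against the back stop and all four spines stand in line; do not grasp, lift or pull out any album or tip it over, and leave the mug, the paperweight and the stapler where they are.

Things in the scene. Friction and masses are not known exactly. Their poses are not given: they have to be found in the camera images.
- rack: low wooden book rack, fixed, 184 mm wide (y), 169 mm deep (x), with four slots open at the front (robot's side) and top. Origin: middle of the front edge, on the desk; +x runs into the slots, +y along the row. Slot centres at y = -61.5, -20.5, +20.5, +61.5 mm, each 37 mm wide, floors 10 mm above the desk; dividers rise to 50 mm, side panels to 80 mm, album tops to 120 mm above the desk.
- rack_stop (a point): middle of the back stop's inner face, 157 mm behind the rack's front edge and 35 mm above the desk; the stop is a board right across the slots' rear, its top 60 mm above the desk. Axes as the rack's. An album fully home has its origin 78 to 79 mm behind the front edge and its spine level with that edge to about 1 mm.
- album0: photo album, blue cloth cover, standing upright in a rack slot, spine towards the robot: 156 mm deep (x), 34 mm thick (y), 110 mm tall (z), 0.25 to 0.5 kg, loose, slides easily. Origin: centre of its underside; +x points from spine to back stop, spine face at x = -78 mm. Its slot, and whether it sticks out (by 25 to 55 mm) or is already home, vary.
- album1: photo album, grey cloth cover, standing upright in a rack slot, spine towards the robot: 156 mm deep (x), 34 mm thick (y), 110 mm tall (z), 0.25 to 0.5 kg, loose, slides easily. Origin: centre of its underside; +x points from spine to back stop, spine face at x = -78 mm. Its slot, and whether it sticks out (by 25 to 55 mm) or is already home, vary.
- album2: photo album, dark brown cover, standing upright in a rack slot, spine towards the robot: 156 mm deep (x), 34 mm thick (y), 110 mm tall (z), 0.25 to 0.5 kg, loose, slides easily. Origin: centre of its underside; +x points from spine to back stop, spine face at x = -78 mm. Its slot, and whether it sticks out (by 25 to 55 mm) or is already home, vary.
- album3: photo album, black cover, standing upright in a rack slot, spine towards the robot: 156 mm deep (x), 34 mm thick (y), 110 mm tall (z), 0.25 to 0.5 kg, loose, slides easily. Origin: centre of its underside; +x points from spine to back stop, spine face at x = -78 mm. Its slot, and whether it sticks out (by 25 to 55 mm) or is already home, vary.
- mug: bystander: white mug with a handle, 80 mm wide, 92 mm tall, on the desk beside the rack (its +y side). Origin: centre of its underside.
- paperweight: bystander: domed green glass paperweight, 68 mm wide, 39 mm tall, on the desk beside the rack (its -y side). Origin: centre of its underside.
- stapler: bystander: desk stapler, 125 mm long (its x), 36 mm wide, 53 mm tall, on the desk in front of and beside the rack (its -y side). Origin: centre of its underside.
There are look-alikes about, which are no part of the job. What is shaped like the album3 but pink or yellow is not meant.

How it is judged:
At the end, for the whole second after the job is handed in: All four albums stand upright (within 0.1 rad) on the floors of their slots, at rest, each home against the back stop to within about 5 mm (origin at least 73 mm behind the rack's front edge); mug, paperweight and stapler are upright and within 20 mm of where they were (x of album0 in the frame of rack between 0.073 and 0.084 m and z of each of album0, album1, album2, album3 in the frame of rack below 0.014 m and angle between each of album0, album1, album2, album3, mug, paperweight, stapler's own z axis and vertical below 0.1 rad and linear speed of each of album0, album1, album2, album3 below 0.02 m/s and x of album1 in the frame of rack between 0.073 and 0.084 m and x of album2 in the frame of rack between 0.073 and 0.084 m and x of album3 in the frame of rack between 0.073 and 0.084 m and distance of each of mug, paperweight, stapler from where it was at the start of the episode below 0.02 m); the robot touches nothing.
It fails at once if an album is lifted (more than 12 mm off the slot floor), taken from the rack or dropped (z of any of album0, album1, album2, album3 in the frame of rack above 0.022 m or z of any of album0, album1, album2, album3 in the frame of rack below -0.002 m).
It fails at once if an album is tipped by more than 0.25 rad (angle between any of album0, album1, album2, album3's own z axis and vertical above 0.25 rad).
It fails at once if an album is pulled out further towards the robot: its spine more than 65 mm out of the row (x of any of album0, album1, album2, album3 in the frame of rack below 0.013 m).
It fails at once if the mug, paperweight or stapler is moved by more than 20 mm (distance of any of mug, paperweight, stapler from where it was at the start of the episode above 0.02 m).
It also fails if it takes over 38 s, if anything falls off the work surface, if the arm or the gripper's body presses on something with over 40 N, if the wrist force passes 120 N, or if a joint passes its speed limit or range.

### The arm

A 6-joint arm with a two-finger parallel gripper is mounted at the origin on the work surface. World frame = base frame: x ahead of the robot, y to its left, z up, the work surface at z = 0. Lengths are in m, angles in rad, forces in N, time in s.
With the tool pointing down it reaches from about 0.275 to 0.975 m from the base axis. Payload 8.4 kg.
Tool frame: the origin (TCP) lies on the centre line of the jaws, within the pads' length; the fingertips stand 8 mm ahead of it and the grasp point (between the pads) lies 11 mm behind it; z points along the fingers, y is the line along which they close (so a half turn about z gives the same grasp; the last joint's range is limited). The gripper opens to 92 mm and grips with 3 to 60 N. Pads are 20 mm wide; open, the fingers measure 128 mm over their backs; the gripper's body (75 mm by 189 mm) begins 69 mm behind the grasp point.
Start: joints at [1.282, 0.353, 1.633, -0, 1.155, -0.002], TCP at [0.177, 0.599, 0.223] pointing down, gripper open.
Joint ranges: [-2.63, 2.63], [-0.92, 2.1], [0.06, 2.66], [-1.3, 4.44], [0, 2.69], [-3.02, 3.02]. Speed limits (rad/s): [2.22, 2.22, 2.79, 3.14, 3.14, 3.14].

### API

Orientations are given as a unit quaternion [x, y, z, w].
In Python, from station import r, optics, hand_in gives the robot as it stands.
- The arm moves only by the shell command python3 -m handwheel 'ROWS'. ROWS is JSON, a list of rows, each a list of 7 numbers: the opening, from 0 (shut) to 1 (fully open), then the shift along the world's x, y, z in m, then the turn, a rotation vector about the world's x, y, z in rad. A call has exactly 10 rows; each row is the pose to reach, as a shift and turn from the pose commanded when the call began; what a row does not reach only later rows make up. A row lasts 1/12 s, in which the tool goes at most 41.7 mm and 7.16 degrees, less where a joint would pass 70% of its speed; a pose out of reach is approached as far as the arm can. A call with a gripper value outside its range is refused whole. The fingers move at their own pace and stop on an object; the grip force is fixed at half the most. Time passes only in rows, so rows that repeat a pose let the fingers close, or fill a call up. It gives the time, the measured TCP pose, the force, the opening and the grip force at its end, in the units of the state.
- r.get_obs(): the state, without advancing time (a new reading comes with each control period).
- optics.snapshot(name): name is "scene" or "top" or "wrist"; returns the picture (480x640x3 uint8, red, green, blue); there is no depth.
- optics.camera_info(name): a dict with "vertical_fov" (degrees; the focal length in pixels is half the picture's height over the tangent of half this angle, whatever the lens; pixels are square), "cx", "cy" (the principal point, pixels), "k1" (the pictures are not rectified: a ray, as slopes to the right and down, at radius r is drawn at 1 + k1 r^2 times it, then the intrinsics apply), "rvec" (rotation vector, rad) and "tvec" (3), from world to camera coordinates, as OpenCV has them; the wrist camera has in their place "T_tool_cam" (4x4, takes a point from camera to tool coordinates, whose origin is the TCP and whose axes are the flange's). Camera axes: x right, y down, z forward; pixel columns grow to the right and rows downward; lengths in m; the calibration is good to about 2 mm. A picture is of the moment at which its call begins: read the wrist's pose just before it. camera_info takes no time and is no camera call.
- hand_in(): hands the job in; it is judged then, once.
The state is a dict: "time": time; "q": joint angles; "qvel": joint speeds; "effort": joint torques, N m; "eef_pos": TCP position; "orientation": TCP orientation; "ft_force": force on the tool from outside, world axes, zero at the start; "torque": the same for the moment, N m; "gripper_width": opening from 0.0 (shut) to 1.0 (fully open); "grasp_force": force on a finger pad.
Only numpy, scipy, OpenCV 4.12 (cv2) and the standard library are available. Lean on these libraries where they do the work, as an engineer would, in place of code of your own. Each camera call takes 0.05 s, during which the arm holds its last target. There are 200 camera calls.

## Working session

There is one attempt and no reset: what is moved stays moved. The work goes in short steps, Python scripts to look and compute and a shell command to move; the robot and the scene stay as the last step left them, time stands still between calls to the robot, and variables do not carry over. Pictures are saved under pics/ and viewed, at most 10 in all, crops included, and the job is handed in when it is done.

```bash
mkdir -p pics; python3 - <<'E'
from station import r, optics
import cv2
for n in("scene","top"):
    i=optics.snapshot(n); cv2.imwrite(f"pics/{n}0.png",i[:,:,::-1]); print(n,optics.camera_info(n))
o=r.get_obs(); print(o["time"],o["eef_pos"],o["orientation"],o["gripper_width"])
E
```

```text
scene {'vertical_fov': 57.68029042845177, 'cx': 320.82043175403606, 'cy': 235.71828399606696, 'k1': 0.016435957803036524, 'rvec': array([ 0.74602054,  2.81234867, -0.73265457]), 'tvec': array([ 0.5015745 , -0.22114014,  0.99021214])}
top {'vertical_fov': 45.00553073590793, 'cx': 317.957122097186, 'cy': 235.3606765101089, 'k1': -0.017486841989262727, 'rvec': array([ 2.18120726, -2.14002031,  0.12149356]), 'tvec': array([0.0095467 , 0.57815545, 1.08270948])}
0.1 [0.17667188 0.59907215 0.22195026] [ 1.42908487e-01  9.89735721e-01 -5.98858543e-04 -8.74096760e-05] 1.0005483464874987
```

View pics/scene0.png

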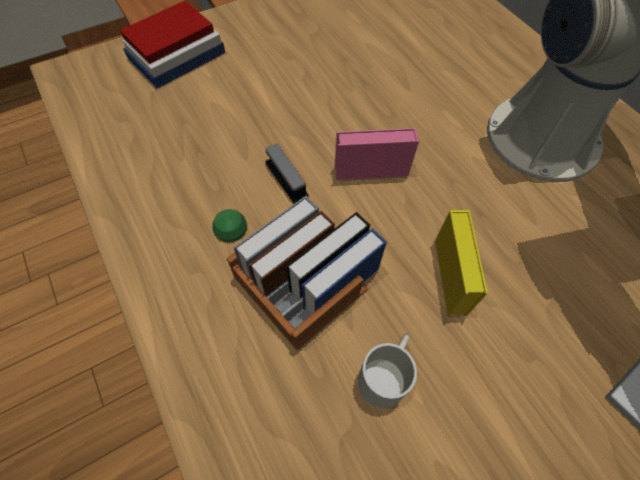

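View pics/top0.png

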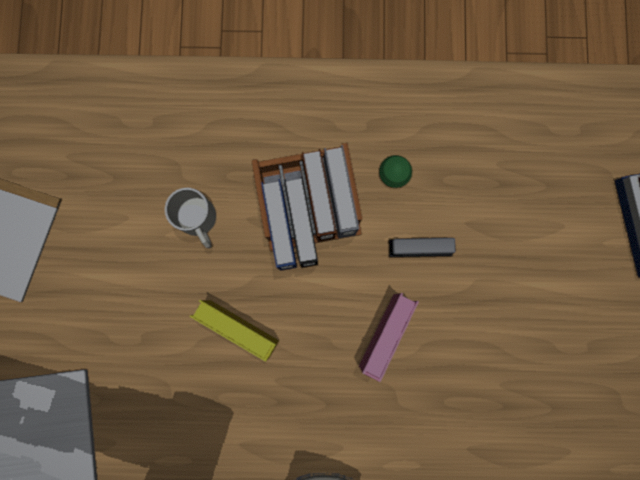

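Four albums from +y: blue and black stick out (top view spines at about (285,266) and (308,263)). Brown (326,238) and grey (348,233) look home. The rack is turned by about 10°. Next I measure the spine tops.

```bash
cat > h.py <<'E'
import numpy as np, cv2
from station import optics
def ray(name,uv):
    c=optics.camera_info(name); f=240/np.tan(np.radians(c["vertical_fov"]/2))
    K=np.array([[f,0,c["cx"]],[0,f,c["cy"]],[0,0,1]])
    p=cv2.undistortPoints(np.array(uv,float).reshape(-1,1,2),K,np.array([c["k1"],0,0,0.]))[:,0]
    R=cv2.Rodrigues(np.array(c["rvec"]))[0]
    return -R.T@np.array(c["tvec"]).ravel(), np.c_[p,np.ones(len(p))]@R
def onplane(name,uv,z):
    o,d=ray(name,uv); return o+d*((z-o[2])/d[:,2])[:,None]
E
python3 - <<'E'
import cv2,numpy as np
from h import *
i=cv2.imread("pics/top0.png")
c=i[135:285,235:415]; cv2.imwrite("pics/topc.png",cv2.resize(c,None,fx=4,fy=4,interpolation=cv2.INTER_CUBIC))
g=cv2.cvtColor(i,cv2.COLOR_BGR2HSV)
m=((g[...,1]<70)&(g[...,2]>110)).astype('uint8'); m[:140]=0;m[280:]=0;m[:,:250]=0;m[:,362:]=0
m=cv2.erode(m,np.ones((2,2)))
cs,_=cv2.findContours(m,0,2)
for k in cs:
    if cv2.contourArea(k)<300: continue
    b=cv2.boxPoints(cv2.minAreaRect(k)); P=onplane("top",b,.12)
    print(b.round(1).tolist()); print(P[:,:2].round(4).tolist())
E
```

```text
[[263.20001220703125, 184.60000610351562], [278.29998779296875, 181.8000030517578], [292.8999938964844, 261.1000061035156], [277.79998779296875, 263.8999938964844]]
[[0.6576, 0.1203], [0.6632, 0.0933], [0.5213, 0.0635], [0.5158, 0.0901]]
[[286.3999938964844, 181.60000610351562], [300.70001220703125, 179.0], [315.29998779296875, 258.20001220703125], [301.1000061035156, 260.79998779296875]]
[[0.664, 0.0787], [0.6693, 0.0532], [0.5271, 0.0241], [0.522, 0.0491]]
[[304.29998779296875, 154.3000030517578], [318.70001220703125, 151.5], [333.70001220703125, 229.8000030517578], [319.20001220703125, 232.5]]
[[0.7147, 0.0478], [0.7203, 0.0217], [0.5784, -0.0076], [0.573, 0.018]]
[[326.5, 150.6999969482422], [341.29998779296875, 147.8000030517578], [356.6000061035156, 226.5], [341.79998779296875, 229.39999389648438]]
[[0.7222, 0.0078], [0.728, -0.0189], [0.585, -0.0482], [0.5793, -0.0219]]
```

View pics/topc.png

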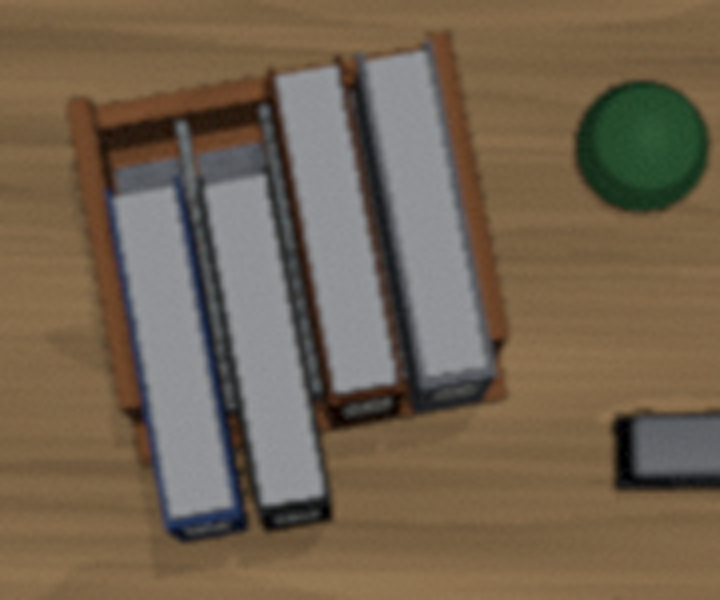

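Blue and black are both out by about 42 mm and the other two are home. The rack is yawed 0.205 rad, and the album spacing comes out at the expected 41 mm. I'll set the jaws so that one fingertip faces each of the two spines, and push both at once.

```bash
python3 -m handwheel '[[0.25,0.018,-0.035,0,0,0,0.05],[0.25,0.036,-0.07,0,0,0,0.1],[0.25,0.054,-0.105,0,0,0,0.15],[0.25,0.072,-0.14,0,0,0,0.2],[0.25,0.09,-0.175,0,0,0,0.25],[0.25,0.108,-0.21,0,0,0,0.3],[0.25,0.126,-0.245,0,0,0,0.35],[0.25,0.144,-0.28,0,0,0,0.4],[0.25,0.162,-0.315,0,0,0,0.45],[0.25,0.18,-0.35,0,0,0,0.491]]'
```

```text
time: 0.93
eef_pos: [0.357, 0.2476, 0.2225]
orientation: [-0.103, 0.995, -0.0, -0.0]
ft_force: [0.4, -0.2, 0.3]
gripper_width: 0.296
grasp_force: 0.0
```

```bash
python3 -m handwheel '[[0.25,0.018,-0.035,0,0,0,0],[0.25,0.036,-0.07,0,0,0,0],[0.25,0.054,-0.105,0,0,0,0],[0.25,0.072,-0.14,0,0,0,0],[0.25,0.09,-0.175,0,0,0,0],[0.25,0.104,-0.204,0,0,0,0],[0.25,0.104,-0.204,-0.03,0,0,0],[0.25,0.104,-0.204,-0.06,0,0,0],[0.25,0.104,-0.204,-0.09,0,0,0],[0.25,0.104,-0.204,-0.11,0,0,0]]'
python3 - <<'E'
from station import optics
import cv2
a=optics.snapshot("top")[130:290,200:400];b=optics.snapshot("scene")[180:340,220:420]
cv2.imwrite("pics/c1.png",cv2.resize(cv2.hconcat([a,b])[:,:,::-1],None,fx=2,fy=2))
E
```

```text
time: 1.77
eef_pos: [0.4595, 0.0449, 0.1102]
orientation: [-0.101, 0.995, 0.0, -0.001]
ft_force: [-1.0, -0.7, 0.3]
gripper_width: 0.252
grasp_force: 0.0
```

View pics/c1.png

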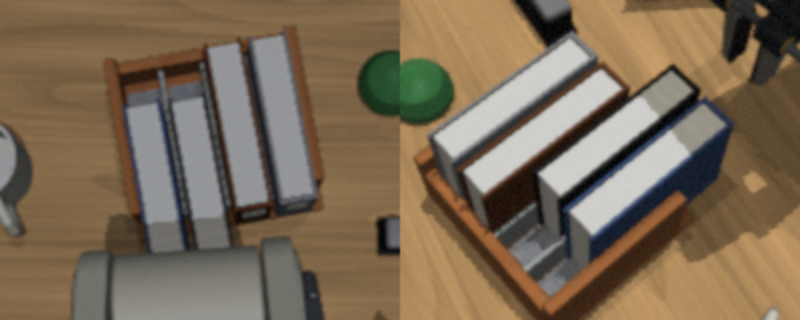

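The gripper sits squarely in front of the two protruding albums: spines at about (165,250) and (212,245) in the left half, fingers at (735,35) and (780,45) in the right. Now I lower it and push in gentle steps.

```bash
python3 -m handwheel '[[0.25,0,0,-0.03,0,0,0],[0.25,0,0,-0.052,0,0,0],[0.25,0.01,0.002,-0.052,0,0,0],[0.25,0.02,0.004,-0.052,0,0,0],[0.25,0.0295,0.006,-0.052,0,0,0],[0.25,0.0375,0.008,-0.052,0,0,0],[0.25,0.045,0.0095,-0.052,0,0,0],[0.25,0.0525,0.011,-0.052,0,0,0],[0.25,0.06,0.0125,-0.052,0,0,0],[0.25,0.0675,0.014,-0.052,0,0,0]]'
```

```text
time: 2.7
eef_pos: [0.5273, 0.0594, 0.0613]
orientation: [-0.102, 0.995, -0.0, -0.002]
ft_force: [-9.2, -1.4, 7.5]
gripper_width: 0.252
grasp_force: 4.7
```

```bash
python3 -m handwheel '[[0.25,0.002,0.0004,0,0,0,0],[0.25,0.004,0.0008,0,0,0,0],[0.25,0.006,0.0012,0,0,0,0],[0.25,0.008,0.0016,0,0,0,0],[0.25,0.01,0.002,0,0,0,0],[0.25,0.011,0.0023,0,0,0,0],[0.25,0.012,0.0025,0,0,0,0],[0.25,0.013,0.0027,0,0,0,0],[0.25,0.014,0.0029,0,0,0,0],[0.25,0.014,0.0029,0,0,0,0]]'
python3 - <<'E'
from station import optics
import cv2
a=optics.snapshot("top")[130:290,200:400];b=optics.snapshot("scene")[180:340,220:420]
cv2.imwrite("pics/c2.png",cv2.resize(cv2.hconcat([a,b])[:,:,::-1],None,fx=2,fy=2))
E
```

```text
time: 3.53
eef_pos: [0.5413, 0.0623, 0.0611]
orientation: [-0.102, 0.995, -0.0, -0.001]
ft_force: [-7.1, -1.0, 5.0]
gripper_width: 0.249
grasp_force: 3.6
```

View pics/c2.png

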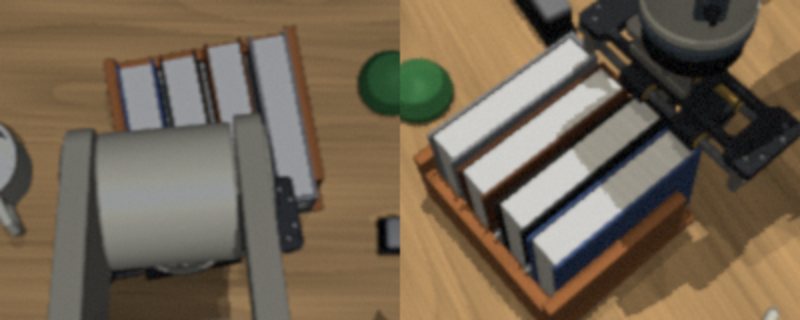

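Both albums are nearly home: their rear top edges at (140,66) and (180,57) are a few mm short of the brown/grey line (225,45)-(270,37). I'll continue in 1 mm steps.

```bash
python3 -m handwheel '[[0.25,0.001,0.0002,0,0,0,0],[0.25,0.002,0.0004,0,0,0,0],[0.25,0.003,0.0006,0,0,0,0],[0.25,0.0035,0.0007,0,0,0,0],[0.25,0.004,0.0008,0,0,0,0],[0.25,0.004,0.0008,0,0,0,0],[0.25,0.004,0.0008,0,0,0,0],[0.25,0.004,0.0008,0,0,0,0],[0.25,0.004,0.0008,0,0,0,0],[0.25,0.004,0.0008,0,0,0,0]]'
```

```text
time: 4.47
eef_pos: [0.5452, 0.063, 0.0611]
orientation: [-0.102, 0.995, -0.0, -0.001]
ft_force: [-7.2, -0.6, 5.3]
gripper_width: 0.248
grasp_force: 3.9
```

```bash
python3 -m handwheel '[[0.25,0.001,0.0002,0,0,0,0],[0.25,0.002,0.0004,0,0,0,0],[0.25,0.002,0.0004,0,0,0,0],[0.25,0.002,0.0004,0,0,0,0],[0.25,0.002,0.0004,0,0,0,0],[0.25,0.002,0.0004,0,0,0,0],[0.25,0.002,0.0004,0,0,0,0],[0.25,0.002,0.0004,0,0,0,0],[0.25,0.002,0.0004,0,0,0,0],[0.25,0.002,0.0004,0,0,0,0]]'
cat >> h.py <<'E'
def rears():
    i=optics.snapshot("top"); g=cv2.cvtColor(i,cv2.COLOR_RGB2HSV)
    m=((g[...,1]<70)&(g[...,2]>110)).astype('uint8'); m[:140]=0;m[188:]=0;m[:,:250]=0;m[:,362:]=0
    m=cv2.erode(m,np.ones((2,2)))
    for k in cv2.findContours(m,0,2)[0]:
        if cv2.contourArea(k)<150: continue
        P=onplane("top",k.reshape(-1,2),.12)[:,:2]; s=P@[.979,.203]
        print("t",round((P@[-.203,.979]).mean(),4),"rear s",np.sort(s)[-6:].mean().round(4))
E
python3 -c "from h import *;rears()"
```

```text
time: 5.3
eef_pos: [0.5469, 0.0634, 0.0611]
orientation: [-0.102, 0.995, -0.0, -0.001]
ft_force: [-8.2, -1.0, 5.4]
gripper_width: 0.249
grasp_force: 4.3
t -0.0307 rear s 0.7097
t -0.0707 rear s 0.7099
t -0.1112 rear s 0.7089
t -0.1522 rear s 0.7077
```

Level with the others to about 1 mm. I'll make one last nudge to confirm contact with the stop.

```bash
python3 -m handwheel '[[0.25,0.001,0.0002,0,0,0,0],[0.25,0.0015,0.0003,0,0,0,0],[0.25,0.002,0.0004,0,0,0,0],[0.25,0.002,0.0004,0,0,0,0],[0.25,0.002,0.0004,0,0,0,0],[0.25,0.002,0.0004,0,0,0,0],[0.25,0.002,0.0004,0,0,0,0],[0.25,0.002,0.0004,0,0,0,0],[0.25,0.002,0.0004,0,0,0,0],[0.25,0.002,0.0004,0,0,0,0]]'
python3 -c "from h import *;rears()"
```

```text
time: 6.18
eef_pos: [0.5468, 0.0634, 0.0611]
orientation: [-0.102, 0.995, -0.0, -0.003]
ft_force: [-16.3, -3.4, 14.6]
gripper_width: 0.25
grasp_force: 8.7
t -0.0312 rear s 0.7097
t -0.0698 rear s 0.7099
t -0.1111 rear s 0.7089
t -0.1523 rear s 0.7077
```

The force rises with no further motion, so they are against the stop. Now I back off and check.

```bash
python3 -m handwheel '[[0.25,-0.003,-0.0006,0,0,0,0],[0.25,-0.008,-0.0016,0,0,0,0],[0.25,-0.02,-0.004,0,0,0,0],[0.25,-0.05,-0.01,0,0,0,0],[0.25,-0.08,-0.016,0,0,0,0],[0.25,-0.08,-0.016,0.04,0,0,0],[0.25,-0.08,-0.016,0.08,0,0,0],[0.25,-0.08,-0.016,0.12,0,0,0],[0.25,-0.08,-0.016,0.16,0,0,0],[0.25,-0.1,0.015,0.16,0,0,0]]'
python3 -m handwheel '[[0.25,-0.018,0.035,0,0,0,0],[0.25,-0.036,0.07,0,0,0,0],[0.25,-0.054,0.105,0,0,0,0],[0.25,-0.072,0.14,0,0,0,0],[0.25,-0.09,0.175,0,0,0,0],[0.25,-0.108,0.21,0,0,0,0],[0.25,-0.12,0.24,0,0,0,0],[0.25,-0.12,0.24,0,0,0,0],[0.25,-0.12,0.24,0,0,0,0],[0.25,-0.12,0.24,0,0,0,0]]'
python3 - <<'E'
from h import *
rears()
a=optics.snapshot("top")[130:290,235:435];b=optics.snapshot("scene")[180:340,220:420]
cv2.imwrite("pics/c3.png",cv2.resize(cv2.hconcat([a,b])[:,:,::-1],None,fx=2,fy=2))
E
```

```text
time: 7.07
eef_pos: [0.4574, 0.0774, 0.2288]
orientation: [-0.101, 0.995, -0.0, 0.008]
ft_force: [2.5, 1.3, 1.2]
gripper_width: 0.249
grasp_force: 0.0
time: 7.9
eef_pos: [0.3304, 0.3189, 0.2208]
orientation: [-0.102, 0.995, -0.0, 0.0]
ft_force: [0.4, -0.7, 0.1]
gripper_width: 0.249
grasp_force: 0.0
t -0.0325 rear s 0.7097
t -0.0703 rear s 0.7099
t -0.1122 rear s 0.7089
t -0.1522 rear s 0.7077
```

View pics/c3.png

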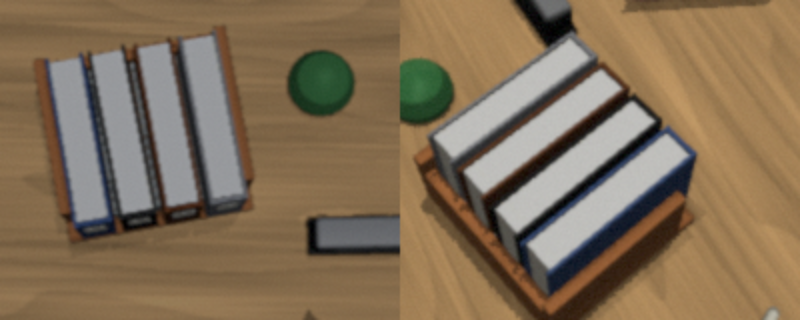

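All four spines stand in line, from (95,232) to (228,208) in the top view. The albums are upright, the paperweight and stapler have not moved, and the arm is clear.

```bash
python3 -c "from station import hand_in;print(hand_in())"
```

```text
the job is handed in; nothing more can be done
None
```

I pushed the blue and black albums home against the back stop and handed the job in at about 8 s. All four spines stand in line to about 1–2 mm in the top camera, the arm went nowhere near the mug, paperweight or stapler, and the judge's result was not shown.

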